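Brake the rail cart, seat the blank, free the cart

TASK

Push the cart's red brake lever down firmly until the brake bites and holds the cart by itself, let go of it, then slide the aluminium block along its channel until it is fully home against the brass stop screw and press it there for a moment with a steady 10 N or so. Then flick the brake lever fully up again so that the cart is free, and leave everything at rest. The cart must not roll from its place, never lean harder than about 25 N on lever or block, and leave the mug, the bottle and the screwdriver alone.

Things in the scene. Friction and masses are not known exactly. Their poses are not given: they have to be found in the camera images.
- track: Fixed steel base plate (130 x 500 x 10 mm) on the bench that carries the rail, black rubber buffers at both ends. Origin: centre of its underside, on the bench. y axis along the rail, x across it, z up; the brake lever is on the -x side (roughly towards the robot). Yaw within 0.3 rad.
- rail: Fixed aluminium beam on the track, 90 mm wide (x), 440 mm long (y), from 10 to 40 mm above the bench. Origin and axes as the track's. The lever's rubber pad bites on its -x side face. Pressing the bar down with 14 to 20 N makes a bite that stays after letting go and holds the cart against a 20 N push; less may slip; beyond about 27 N the pad is damaged.
- cart: Green flat cart, 116 x 260 mm (x, y), on the rail; rolls along track y (about 1.5 N moves it, brake off). Axes as the track's. Origin: on the bench plane under its centre; starts at the track's origin. Deck 64 mm above the origin; on it two 10 mm high guide strips, 44 mm apart, form the block's channel along y.
- lever: Red brake lever: two arms (8 mm thick, at y = -42 and +42 mm) joined by a cross bar 110 mm from the hinge axis. Origin: middle of the hinge axis. Axes as the cart's when fully raised; the tilt t of its z axis is how far it is pushed down (rad). Starts at t = 0 to 0.2. Stiff hinge: 7 to 12 N at the bar moves it up or down; it stays where it is left, no click.
- lever_hinge (a point): Middle of the lever's hinge axis (parallel to track y): 75 mm to the -x side of the cart's centre line, 58 mm above the bench. The brake bites somewhere between t = 0.75 and 1.05, depending on hidden pad wear; from there the resistance at the bar rises steeply.
- lever_bar (a point): Middle of the red cross bar, on its axis: round, 12 mm diameter, 90 mm long, parallel to track y. It lies 110*cos(1.0-t) mm to the -x side of the hinge axis and 110*sin(1.0-t) mm above it, so it is high when raised (t = 0) and about level with the hinge when the brake bites.
- stop: Dark steel end plate (64 x 8 x 45 mm) on the deck at the channel's +y end, its face 114 mm from the cart's centre. Origin: foot of the face that looks to the block, mid channel; axes as the cart's. A rigid brass stop screw (16 mm diameter, axis 18 mm above the deck) sticks out of that face towards the block by 4 to 16 mm; its setting differs each time and is not measured.
- block: Loose aluminium block, 40 x 110 x 35 mm (x, y, z), 0.3 to 0.6 kg, two dark round bores in its top; lies in the channel (2 mm play each side), long side along y, 29 mm or more short of the screw. Origin: centre of its underside. About 2 to 5 N slides it. Fully home: its +y end touches the screw's tip. More than 25 N on the screw is too much.
- mug: White mug, 76 mm wide, 85 mm high, standing on the bench on the robot's side of the rail, left or right of the lever. Origin: centre of its underside. Leave it.
- bottle: Amber bottle, 56 mm wide, 130 mm high, standing on the bench on the robot's side of the rail, left or right of the lever. Origin: centre of its underside. Leave it.
- driver: Screwdriver, 200 mm long, lying on the bench beyond the rail. Leave it.
Not all that is in view belongs to the job. Of the things that look like the block, the largest one is meant.

How it is judged (in metres and radians):
On the way, in this order (a step that is already met when the one before it is completed fails the run):
1. the lever is down and let go, and the brake pad by itself grips the rail with more than 15 N (angle between lever's own z axis and vertical above 0.6 rad and contact force between lever and rail above 15 N and contact force between each of the fingers, the arm and lever below 0.5 N), for 0.3 s.
2. with the brake still biting, the block is pressed against the stop screw with more than 5 N (angle between lever's own z axis and vertical above 0.6 rad and contact force between lever and rail above 12 N and contact force between block and stop above 5 N), for 0.3 s.
3. the lever is raised again to within 0.25 rad of fully up (angle between lever's own z axis and vertical below 0.25 rad), for 0.2 s.
At the end, for the whole second after the job is handed in: The lever is within 0.25 rad of fully up and the pad is off the rail; the block lies flat in its channel at the stop screw (its centre 57.5 to 73.5 mm from the end plate's face); the cart stands within 12 mm of its starting place; block and cart are at rest (angle between lever's own z axis and vertical below 0.25 rad and contact force between lever and rail below 0.5 N and y of block in the frame of stop between -0.0735 and -0.0575 m and angle between block's own z axis and vertical below 0.05 rad and distance between cart and track below 0.012 m and linear speed of each of cart, block below 0.01 m/s); the robot touches nothing.
It fails at once if the cart rolls more than 12 mm from its starting place (distance between cart and track above 0.012 m).
It fails at once if the lever is leaned on so hard that the pad presses on the rail with more than 100 N (about 27 N at the bar) (contact force between lever and rail above 100 N).
It fails at once if the block is pressed against the stop with more than 25 N (contact force between block and stop above 25 N).
It fails at once if the mug, bottle or screwdriver is shifted by more than 20 mm (distance of any of mug, bottle, driver from where it was at the start of the episode above 0.02 m).
It also fails if it takes over 70 s, if anything falls off the work surface, if the arm or the gripper's body presses on something with over 40 N, if the wrist force passes 120 N, or if a joint passes its speed limit or range.

ROBOT

A 6-joint arm with a two-finger parallel gripper is mounted at the origin on the work surface. World frame = base frame: x ahead of the robot, y to its left, z up, the work surface at z = 0. Lengths are in m, angles in degrees, forces in N, time in s.
With the tool pointing down it reaches from about 0.275 to 0.825 m from the base axis. Payload 5.2 kg.
Tool frame: the origin (TCP) lies midway between the tips of the shut fingers; the grasp point (between the pads) lies behind it (ctrl.grasp_offset is the z of the grasp point in the tool frame, in m); z points along the fingers, y is the direction in which the jaws open and shut (so a half turn about z gives the same grasp; the last joint's range is limited). The gripper opens to 93 mm and grips with 3 to 60 N. Pads are 15 mm wide; open, the fingers measure 128 mm over their backs; the gripper's body (75 mm by 188 mm) begins 65 mm behind the grasp point.
Start: joints at [64.297, 14.817, 87.949, -0, 77.235, -11.62], TCP at [0.134, 0.533, 0.219] pointing down, gripper open.
Joint ranges: [-179.93, 179.93], [-52.35, 119.4], [10.71, 147.94], [-69.91, 249.91], [12.55, 155.21], [-178.61, 178.61]. Speed limits (degrees/s): [147.25, 147.25, 180, 180, 180, 180].

INTERFACE

Orientations are given as a 3x3 rotation matrix whose columns are the frame's x, y, z axes.
In Python, from bench import ctrl gives the robot as it stands.
- The arm moves only by the shell command python3 -m inch 'ROWS'. ROWS is JSON, a list that holds one entry, the list of rows, each a list of 7 numbers: the turn, a rotation vector about the tool's x, y, z in degrees, then the shift along the tool's x, y, z in mm, then the finger opening in mm, from 0 to 93. In form: [[[wx, wy, wz, x, y, z, fingers], ...]]. A call has 1 to 5 rows; each row shifts and turns the commanded pose from where the row before left it, along the tool's axes as they then stand; what a row does not reach is not made up. A row lasts 1/8 s, in which the tool goes at most 62.5 mm and 10.7 degrees, less where a joint would pass 70% of its speed; a pose out of reach is approached as far as the arm can. A call with a gripper value outside its range is refused whole. The fingers move at their own pace and stop on an object; the grip force is fixed at half the most. Time passes only in rows, so rows that do not move let the fingers close. It gives the time, the measured TCP pose, the force and the opening at its end, in the units of the state.
- ctrl.observe(): the state, without advancing time (a new reading comes with each control period).
- ctrl.read_camera(name): name is "side" or "top"; returns a dict with "frame" (384x512x3 uint8, blue, green, red), "fx", "fy", "cx", "cy" (pixels), "cam_to_world" (4x4, takes a point from camera to world coordinates). Camera axes: x right, y down, z forward; pixel columns grow to the right and rows downward; lengths in m; the calibration is good to about 2 mm. A picture is of the moment at which its call begins. There is no depth.
- ctrl.job_done(): hands the job in, once; it reports no verdict.
Trained networks look in the newest picture that a camera, given by its name, has taken for a name from the list of things; names that differ only in an ending like _2 or _b are one class to them, and where a whole thing is asked for, a point or a joint stands for the part that bears it (a point fixed in the world has none). Each returns a list of dicts, best first, with "conf" (0 to 1); they miss things now and then, are a little off and sometimes report something else, mostly with a low value. They report only what shows in the picture. A call takes as long as a camera call. They do not tell look-alikes from the thing itself.
- ctrl.boxes_of(camera, thing): "position" ([row, column] as shares, 0 to 1, of the picture: columns of its width, rows of its height, amid what is visible of it).
- ctrl.outline_of(camera, thing): "mask" (384x512 bool, what is visible of it) and "position" ([row, column] as shares, 0 to 1, of the picture: columns of its width, rows of its height, amid what is visible of it).
- ctrl.place_of(camera, thing): "position" ([row, column] as shares, 0 to 1, of the picture: columns of its width, rows of its height: a listed point, or the origin of a listed thing).
The state is a dict: "time_s": time; "q": joint angles; "qvel": joint speeds; "joint_torque": joint torques, N m; "position": TCP position; "tool_rot": TCP orientation; "force": force on the tool from outside, world axes, zero at the start; "ft_torque": the same for the moment, N m; "finger_gap": finger opening in m.
Only numpy, scipy, OpenCV 4.12 (cv2) and the standard library are available. Lean on these libraries where they do the work, as an engineer would, in place of code of your own. Each camera call takes 0.05 s, during which the arm holds its last target. There are 200 camera calls.

## Working session

There is one attempt and no reset: what is moved stays moved. The work goes in short steps, Python scripts to look and compute and a shell command to move; the robot and the scene stay as the last step left them, time stands still between calls to the robot, and variables do not carry over. Pictures are saved under pics/ and viewed, about 8 in all and at most 12, crops included, and the job is handed in when it is done.

```bash
ls; mkdir -p pics; cat > h.py <<'E'
import numpy as np, cv2
from bench import ctrl
def proj(c,P):
    T=np.linalg.inv(c["cam_to_world"]);p=T[:3,:3]@np.asarray(P,float)+T[:3,3]
    return np.array([c["fx"]*p[0]/p[2]+c["cx"],c["fy"]*p[1]/p[2]+c["cy"]])
def onz(c,pos,z):
    v,u=pos[0]*384,pos[1]*512
    T=np.array(c["cam_to_world"]);d=T[:3,:3]@np.array([(u-c["cx"])/c["fx"],(v-c["cy"])/c["fy"],1]);o=T[:3,3]
    return o+d*(z-o[2])/d[2]
E
python3 - <<'E'
from h import *
o=ctrl.observe();print(o["position"],o["tool_rot"],o["force"],o["time_s"],ctrl.grasp_offset)
Z=dict(track=0,cart=0,lever=.058,lever_hinge=.058,lever_bar=.15,stop=.064,block=.064,mug=0,bottle=0,driver=.01)
ims=[]
for n in("side","top"):
    c=ctrl.read_camera(n);ims.append(c["frame"]);print(n,np.round(c["cam_to_world"],3).tolist())
    for k,z in Z.items():
        for d in ctrl.place_of(n,k)[:3]:print(k,round(d["conf"],2),np.round(np.array(d["position"])*[384,512],1),np.round(onz(c,d["position"],z),4))
    cv2.imwrite(f"pics/{n}0.png",c["frame"])
E
```

```text
pics
[0.13356138 0.53298055 0.21784959] [[-9.69945793e-01  2.43319956e-01 -7.47153605e-04]
 [ 2.43320877e-01  9.69944508e-01 -1.61349783e-03]
 [ 3.32101314e-04 -1.74680350e-03 -9.99998419e-01]] [-0.33982402 -0.44241048  0.7975798 ] 0.0 -0.0188
side [[0.752, -0.468, 0.465, 0.163], [-0.66, -0.534, 0.528, -0.524], [0.001, -0.704, -0.71, 0.866], [0.0, 0.0, 0.0, 1.0]]
track 0.75 [233.5 248.7] [ 0.6124 -0.0185  0.    ]
cart 0.8 [238.8 251.2] [ 0.6054 -0.0371  0.    ]
lever 0.81 [241.8 233.8] [ 0.5354 -0.0472  0.058 ]
lever_hinge 0.64 [239.5 234.5] [ 0.5416 -0.0427  0.058 ]
lever_bar 0.73 [239.7 215.4] [ 0.465  -0.0689  0.15  ]
lever_bar 0.23 [232.7 247.1] [ 0.5334 -0.1018  0.15  ]
stop 0.84 [204.2 217. ] [0.5808 0.0808 0.064 ]
block 0.81 [223.6 244.9] [ 0.5937 -0.024   0.064 ]
block 0.8 [224.  345.2] [ 0.7952 -0.2023  0.064 ]
block 0.54 [178.3 263.4] [0.7507 0.0718 0.064 ]
mug 0.67 [239.3 167.9] [0.4292 0.1149 0.    ]
bottle 0.84 [304.6 279.9] [ 0.5255 -0.2321  0.    ]
driver 0.85 [218.  286.9] [ 0.7283 -0.0549  0.01  ]
top [[-0.027, -0.999, 0.046, 0.58], [-0.999, 0.026, -0.022, 0.043], [0.021, -0.046, -0.999, 1.134], [0.0, 0.0, 0.0, 1.0]]
track 0.86 [196.5 273.1] [ 0.6141 -0.0266  0.    ]
cart 0.76 [196.7 269.5] [ 0.6138 -0.017   0.    ]
lever 0.6 [222.4 280.2] [ 0.546  -0.0392  0.058 ]
lever_hinge 0.72 [226.6 349.7] [ 0.5304 -0.2161  0.058 ]
lever_hinge 0.6 [223.8 283.9] [ 0.5422 -0.0485  0.058 ]
lever_bar 0.94 [257.6 295.5] [ 0.4667 -0.0651  0.15  ]
stop 0.45 [224.9 283.1] [ 0.5397 -0.0458  0.064 ]
block 0.97 [128.4 216.4] [0.7891 0.1166 0.064 ]
block 0.94 [201.5 270.3] [ 0.5997 -0.0152  0.064 ]
block 0.69 [109.9 324.4] [ 0.8306 -0.1607  0.064 ]
mug 0.75 [266.4 224. ] [0.4319 0.1093 0.    ]
mug 0.45 [254.8 295.1] [ 0.4569 -0.0809  0.    ]
bottle 0.9 [225.6 349.7] [ 0.5305 -0.2302  0.    ]
driver 0.88 [151.7 281.8] [ 0.7329 -0.0528  0.01  ]
```

```bash
python3 - <<'E'
import cv2
a=cv2.imread("pics/top0.png")[70:310,130:400];cv2.imwrite("pics/topc.png",cv2.resize(a,None,fx=2.9,fy=2.4))
a=cv2.imread("pics/side0.png")[130:350,110:380];cv2.imwrite("pics/sidec.png",cv2.resize(a,None,fx=2.7,fy=2.7))
E
```

```text
(no output)
```

View pics/topc.png

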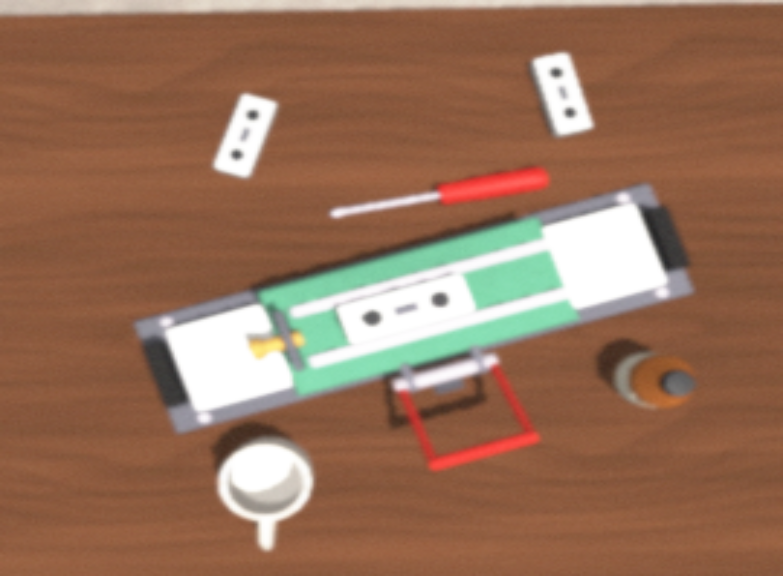

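View pics/sidec.png

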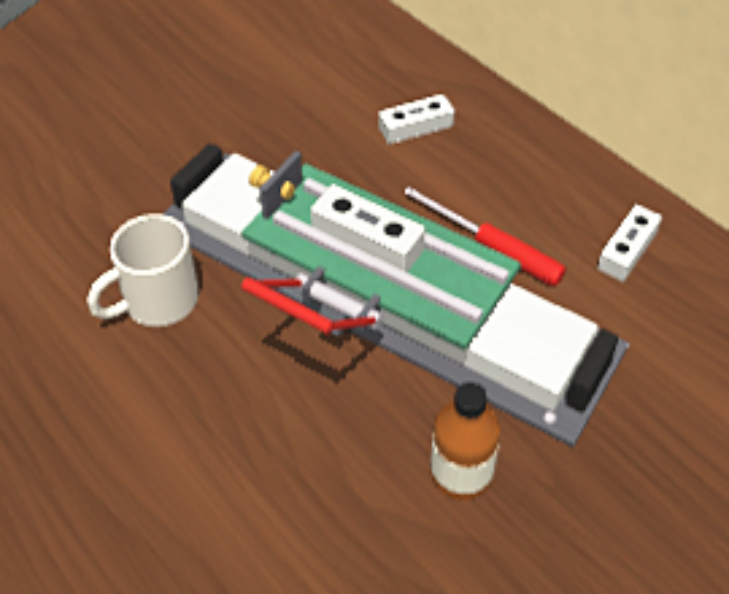

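The views show the track yawed with its +y end (stop and brass screw) at the left, around top-crop (285,340). The raised red lever bar runs (430,465)–(540,437), the block is in the channel at (405,308), and mug and bottle are well clear of the bar. Next: a yaw and position fit.

```bash
cat > m.py <<'E'
from h import *
from scipy.optimize import least_squares
C={n:ctrl.read_camera(n) for n in("side","top")}
obs=[]
for n,c in C.items():
    for k in("track","cart","lever_bar","lever_hinge","block","stop"):
        for d in ctrl.place_of(n,k):obs.append((n,k,d["conf"],np.array(d["position"])[::-1]*[512,384]))
def P(k,p):
    x,y,a,t,b,s=p;R=np.array([[np.cos(a),-np.sin(a),0],[np.sin(a),np.cos(a),0],[0,0,1]])
    L=dict(track=[0,0,0],cart=[0,0,0],lever_hinge=[-.075,0,.058],lever_bar=[-.075-.11*np.cos(1-t),0,.058+.11*np.sin(1-t)],stop=[0,.114,.064],block=[0,b,.064])[k]
    return R@np.array(L)+[x,y,0]
def res(p,raw=0):
    r=[]
    for k in("track","cart","lever_bar","lever_hinge","block","stop"):
        for n in C:
            q=proj(C[n],P(k,p));cand=[o for o in obs if o[0]==n and o[1]==k]
            if cand:
                e=min((o[3]-q for o in cand),key=np.linalg.norm)
                if raw:print(n,k,np.round(e,1))
                r+=list(e)
    # yaw from top masks
    m=C["top"];
    for k,z in(("track",.01),):
        u=proj(m,P("track",p)+[0,0,z]);
    return np.array(r)if raw else np.concatenate([np.clip(r,-30,30),[0]*(40-len(r))])
for k,z in(("track",.01),("block",.099)):
    for d in ctrl.outline_of("top",k)[:3]:
        pts=np.argwhere(d["mask"]);w=np.array([onz(C["top"],q/[384,512],z)[:2] for q in pts],np.float32)
        b=cv2.minAreaRect(w*1000);print(k,round(d["conf"],2),b)
f=least_squares(res,[.612,-.02,.25,.15,0,0],loss="soft_l1",f_scale=2,diff_step=1e-4)
print(np.round(f.x,4));res(f.x,1)
for k in("lever_bar","block","stop"):print(k,np.round(P(k,f.x),4))
E
python3 m.py
```

```text
track 0.63 ((558.9056396484375, -44.60052490234375), (242.8057403564453, 509.40093994140625), 16.683361053466797)
block 0.78 ((786.1900024414062, 118.33425903320312), (32.60868835449219, 81.64857482910156), 70.48423767089844)
block 0.73 ((605.7855224609375, -13.020069122314453), (39.934608459472656, 107.874755859375), 16.46099853515625)
block 0.69 ((823.8717651367188, -149.91287231445312), (78.79637908935547, 31.593994140625), 14.336105346679688)
[ 0.6096 -0.0254  0.2665  0.1796  0.0047  0.    ]
side track [-2.7 -3.9]
top track [-1.  -1.7]
side cart [0.8 2.5]
top cart [ 1.2 -0.4]
side lever_bar [-2.   0.3]
top lever_bar [ 2.8 -3.4]
side lever_hinge [-0.2 -0.2]
top lever_hinge [-1.1  0.8]
side block [0.4 5.6]
top block [-0.9  0.9]
side stop [-0.3 -0.1]
top stop [ 0.5 -1. ]
lever_bar [ 0.4649 -0.0649  0.1385]
block [ 0.6084 -0.0209  0.064 ]
stop [0.5796 0.0846 0.064 ]
```

```bash
python3 -m inch '[[[0,0,10,0,0,0,0],[0,0,10,0,0,0,0],[0,0,10,0,0,0,0],[0,0,10,0,0,0,0],[0,0,10,0,0,0,0]]]'; python3 -m inch '[[[0,0,9.4,0,0,0,0],[0,0,0,-48,10,0,0],[0,0,0,-48,10,0,0],[0,0,0,-48,10,0,0],[0,0,0,-48,10,0,0]]]'; python3 -m inch '[[[0,0,0,-48,10,0,0],[0,0,0,-48,10,0,0],[0,0,0,-48,10,0,0],[0,0,0,-48,10,0,0],[0,0,0,-48,10,0,0]]]'
```

```text
time_s: 2.52
position: [0.1338, 0.5335, 0.2187]
tool_rot: [[-0.432, 0.902, 0.0], [0.902, 0.432, 0.0], [0.0, 0.0, -1.0]]
force: [-0.3, -0.1, 0.2]
finger_gap: 0.0476
time_s: 3.15
position: [0.2273, 0.3595, 0.2188]
tool_rot: [[-0.285, 0.959, 0.001], [0.959, 0.285, 0.0], [0.0, 0.001, -1.0]]
force: [0.8, 1.2, 0.1]
finger_gap: 0.0011
time_s: 3.78
position: [0.3436, 0.1435, 0.219]
tool_rot: [[-0.284, 0.959, 0.001], [0.959, 0.284, 0.0], [-0.0, 0.001, -1.0]]
force: [0.3, 0.4, -0.2]
finger_gap: 0.0008
```

```bash
python3 -m inch '[[[0,0,0,-47,11.4,0,0],[0,0,0,-47,11.4,0,0],[0,0,0,-47,11.4,0,0],[0,0,0,-47,11.4,0,0],[0,0,0,-47,11.4,0,0]]]'; python3 -m inch '[[[0,0,0,0,0,25,0],[0,0,0,0,0,25,0],[0,0,0,0,0,0,0]]]'; python3 - <<'E'
from h import *
ims=[]
for n in("side","top"):
    c=ctrl.read_camera(n)
    o=ctrl.observe()["position"];u=proj(c,o).astype(int);print(n,u,o)
    f=c["frame"].copy();a=f[max(u[1]-70,0):u[1]+70,u[0]-70:u[0]+70];ims.append(cv2.resize(a,(400,400)))
    for k in("lever_bar",):
        for d in ctrl.place_of(n,k):print(k,d["conf"],np.array(d["position"])[::-1]*[512,384])
cv2.imwrite("pics/a.png",np.hstack(ims))
E
```

```text
time_s: 4.4
position: [0.4651, -0.0658, 0.2188]
tool_rot: [[-0.284, 0.959, 0.001], [0.959, 0.284, -0.0], [-0.0, 0.001, -1.0]]
force: [0.9, -0.3, 0.4]
finger_gap: 0.0005
time_s: 4.78
position: [0.463, -0.0639, 0.1672]
tool_rot: [[-0.284, 0.959, -0.004], [0.959, 0.284, 0.001], [0.003, -0.003, -1.0]]
force: [-0.1, -0.3, -0.4]
finger_gap: 0.0004
side [213 233] [ 0.46398107 -0.06406872  0.16845392]
lever_bar 0.92 [213.9136 239.3856]
top [296 259] [ 0.46500329 -0.06430289  0.16972909]
```

View pics/a.png

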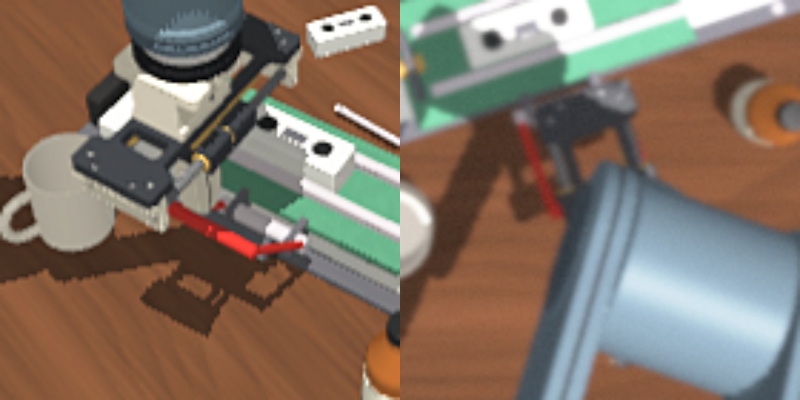

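The side view shows the shut fingertips straddling the line of the bar's middle (crop centre 200,200, bar at 213,230). I'll go down on it.

```bash
python3 -m inch '[[[0,0,0,0,0,10,0],[0,0,0,0,0,8,0],[0,0,0,0,0,0,0]]]'; python3 -m inch '[[[0,0,0,0,-2,4,0],[0,0,0,0,-2,4,0],[0,0,0,0,-1,3,0],[0,0,0,0,0,0,0]]]';
```

```text
time_s: 5.35
position: [0.4637, -0.0639, 0.1498]
tool_rot: [[-0.284, 0.959, -0.002], [0.959, 0.284, 0.001], [0.001, -0.001, -1.0]]
force: [0.1, 0.8, 0.0]
finger_gap: 0.0005
time_s: 5.85
position: [0.4583, -0.0662, 0.1406]
tool_rot: [[-0.285, 0.959, -0.002], [0.959, 0.285, -0.001], [-0.001, -0.002, -1.0]]
force: [-7.3, -2.5, 12.5]
finger_gap: 0.0004
```

```bash
python3 -m inch '[[[0,0,0,0,-3.5,4,0],[0,0,0,0,-3.5,4,0],[0,0,0,0,-3.5,4.5,0],[0,0,0,0,-3,4.5,0],[0,0,0,0,0,0,0]]]'; python3 -m inch '[[[0,0,0,0,-2.5,5,0],[0,0,0,0,-2.5,5,0],[0,0,0,0,-2,5,0],[0,0,0,0,-1.5,4,0],[0,0,0,0,0,0,0]]]';
```

```text
time_s: 6.48
position: [0.4444, -0.0704, 0.1232]
tool_rot: [[-0.285, 0.959, -0.004], [0.959, 0.285, -0.002], [-0.001, -0.004, -1.0]]
force: [-7.3, -2.1, 8.0]
finger_gap: 0.0001
time_s: 7.1
position: [0.437, -0.0722, 0.1036]
tool_rot: [[-0.284, 0.959, -0.002], [0.959, 0.284, -0.001], [0.0, -0.002, -1.0]]
force: [-1.0, 0.1, 0.7]
finger_gap: 0.0008
```

```bash
python3 -m inch '[[[0,0,0,0,-0.5,2,0],[0,0,0,0,-0.5,2,0],[0,0,0,0,0,0,0]]]'; python3 -m inch '[[[0,0,0,0,-0.5,2,0],[0,0,0,0,-0.5,2,0],[0,0,0,0,0,0,0]]]'; python3 - <<'E'
from h import *
c=ctrl.read_camera("side");u=proj(c,ctrl.observe()["position"]).astype(int);print(u)
cv2.imwrite("pics/b.png",cv2.resize(c["frame"][u[1]-60:u[1]+60,u[0]-80:u[0]+80],None,fx=4,fy=4))
E
```

```text
time_s: 7.48
position: [0.4363, -0.0725, 0.0998]
tool_rot: [[-0.285, 0.959, -0.002], [0.959, 0.285, -0.001], [0.0, -0.002, -1.0]]
force: [-5.7, -1.5, 5.5]
finger_gap: 0.0007
time_s: 7.85
position: [0.4353, -0.0727, 0.0957]
tool_rot: [[-0.285, 0.959, -0.002], [0.959, 0.285, -0.001], [0.0, -0.002, -1.0]]
force: [-4.3, -1.0, 3.7]
finger_gap: 0.0004
[207 261]
```

View pics/b.png

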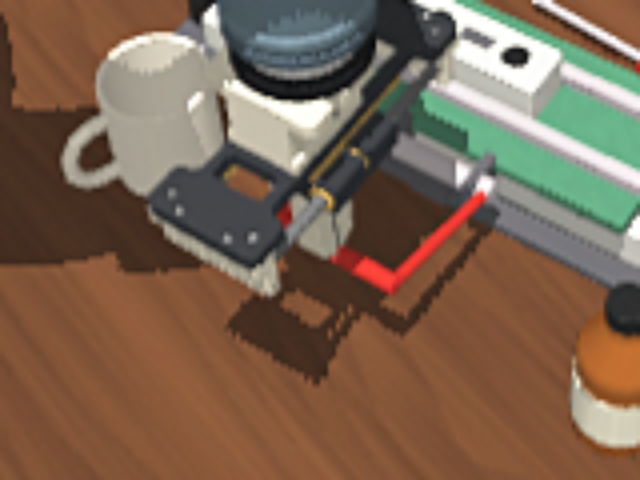

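The force ratio (equal sideways and down) says the tips sit off-centre on the outer side of the bar. I'll lift, shift 10 mm toward the cart and press again.

```bash
python3 -m inch '[[[0,0,0,0,-1,-10,0],[0,0,0,0,11,0,0],[0,0,0,0,0,7,0],[0,0,0,0,0,0,0]]]'; python3 -m inch '[[[0,0,0,0,0,2,0],[0,0,0,0,0,2,0],[0,0,0,0,0,0,0]]]'
```

```text
time_s: 8.4
position: [0.4456, -0.0692, 0.0977]
tool_rot: [[-0.285, 0.959, -0.002], [0.959, 0.285, 0.001], [0.001, -0.001, -1.0]]
force: [-1.0, -0.0, -0.2]
finger_gap: 0.0001
time_s: 8.78
position: [0.446, -0.0696, 0.0945]
tool_rot: [[-0.284, 0.959, -0.0], [0.959, 0.284, 0.0], [0.0, -0.0, -1.0]]
force: [0.3, -0.1, 0.4]
finger_gap: 0.0003
```

```bash
python3 -m inch '[[[0,0,0,0,0,2,0],[0,0,0,0,0,2,0],[0,0,0,0,0,0,0]]]'; python3 -m inch '[[[0,0,0,0,0,2,0],[0,0,0,0,0,0,0]]]'
```

```text
time_s: 9.15
position: [0.4469, -0.0698, 0.0911]
tool_rot: [[-0.284, 0.959, 0.002], [0.959, 0.284, -0.0], [-0.001, 0.001, -1.0]]
force: [1.8, 0.0, 3.4]
finger_gap: 0.0005
time_s: 9.4
position: [0.4469, -0.0699, 0.0891]
tool_rot: [[-0.284, 0.959, 0.002], [0.959, 0.284, -0.001], [-0.001, 0.001, -1.0]]
force: [1.8, 1.0, 4.1]
finger_gap: 0.0006
```

```bash
python3 -m inch '[[[0,0,0,0,0,-5,0],[0,0,0,0,-5,0,0],[0,0,0,0,0,5,0],[0,0,0,0,0,2,0],[0,0,0,0,0,0,0]]]'; python3 -m inch '[[[0,0,0,0,-0.5,2,0],[0,0,0,0,0,0,0]]]'; python3 -m inch '[[[0,0,0,0,-0.5,2,0],[0,0,0,0,0,0,0]]]'
```

```text
time_s: 10.02
position: [0.4407, -0.0712, 0.0867]
tool_rot: [[-0.284, 0.959, -0.001], [0.959, 0.284, -0.0], [0.0, -0.001, -1.0]]
force: [-0.7, 0.6, 4.0]
finger_gap: 0.0
time_s: 10.28
position: [0.4404, -0.0713, 0.0847]
tool_rot: [[-0.284, 0.959, -0.0], [0.959, 0.284, -0.0], [-0.0, -0.001, -1.0]]
force: [-1.0, -0.6, 4.0]
finger_gap: 0.0004
time_s: 10.52
position: [0.44, -0.0714, 0.0827]
tool_rot: [[-0.284, 0.959, -0.0], [0.959, 0.284, -0.0], [-0.0, -0.0, -1.0]]
force: [-1.2, 0.5, 5.0]
finger_gap: 0.0006
```

```bash
for i in 1; do python3 -m inch '[[[0,0,0,0,-0.3,1.5,0],[0,0,0,0,0,0,0]]]'; done; python3 -m inch '[[[0,0,0,0,-0.2,1.5,0],[0,0,0,0,0,0,0]]]';python3 -m inch '[[[0,0,0,0,-0.2,1.5,0],[0,0,0,0,0,0,0]]]'
```

```text
time_s: 10.78
position: [0.4398, -0.0716, 0.0813]
tool_rot: [[-0.284, 0.959, -0.0], [0.959, 0.284, -0.0], [-0.0, -0.0, -1.0]]
force: [-1.6, -0.3, 6.4]
finger_gap: 0.0007
time_s: 11.02
position: [0.4395, -0.0716, 0.0798]
tool_rot: [[-0.284, 0.959, -0.0], [0.959, 0.284, -0.0], [-0.0, -0.0, -1.0]]
force: [-1.2, -0.9, 4.3]
finger_gap: 0.0003
time_s: 11.28
position: [0.4393, -0.0717, 0.0783]
tool_rot: [[-0.284, 0.959, -0.0], [0.959, 0.284, -0.0], [-0.0, -0.0, -1.0]]
force: [-1.1, -0.4, 4.9]
finger_gap: 0.0006
```

```bash
python3 -m inch '[[[0,0,0,0,-0.2,1.5,0],[0,0,0,0,0,0,0]]]';python3 -m inch '[[[0,0,0,0,0,1.5,0],[0,0,0,0,0,0,0]]]';python3 -m inch '[[[0,0,0,0,0,1.5,0],[0,0,0,0,0,0,0]]]'
```

```text
time_s: 11.52
position: [0.4391, -0.0717, 0.0768]
tool_rot: [[-0.284, 0.959, -0.0], [0.959, 0.284, -0.0], [-0.0, -0.0, -1.0]]
force: [-2.0, -0.7, 5.0]
finger_gap: 0.0006
time_s: 11.78
position: [0.4392, -0.0717, 0.0753]
tool_rot: [[-0.284, 0.959, -0.0], [0.959, 0.284, -0.0], [-0.0, -0.0, -1.0]]
force: [-1.4, -1.2, 5.1]
finger_gap: 0.0004
time_s: 12.02
position: [0.4393, -0.0717, 0.0738]
tool_rot: [[-0.284, 0.959, -0.0], [0.959, 0.284, -0.0], [-0.0, -0.0, -1.0]]
force: [-1.7, -0.5, 5.2]
finger_gap: 0.0004
```

```bash
python3 -m inch '[[[0,0,0,0,0,1.5,0],[0,0,0,0,0,0,0]]]';python3 -m inch '[[[0,0,0,0,0,1.5,0],[0,0,0,0,0,0,0]]]'
```

```text
time_s: 12.28
position: [0.4394, -0.0717, 0.0723]
tool_rot: [[-0.284, 0.959, 0.0], [0.959, 0.284, -0.0], [-0.0, 0.0, -1.0]]
force: [-0.6, 0.1, 4.4]
finger_gap: 0.0008
time_s: 12.52
position: [0.4396, -0.0717, 0.0709]
tool_rot: [[-0.284, 0.959, 0.0], [0.959, 0.284, -0.0], [-0.0, 0.0, -1.0]]
force: [-0.0, 0.3, 5.2]
finger_gap: 0.0004
```

```bash
python3 -m inch '[[[0,0,0,0,0,1,0],[0,0,0,0,0,0,0]]]';python3 -m inch '[[[0,0,0,0,0,1,0],[0,0,0,0,0,0,0]]]'
```

```text
time_s: 12.78
position: [0.4396, -0.0717, 0.0699]
tool_rot: [[-0.284, 0.959, 0.001], [0.959, 0.284, -0.0], [-0.0, 0.0, -1.0]]
force: [-0.4, 0.2, 5.8]
finger_gap: 0.0006
time_s: 13.02
position: [0.4396, -0.0717, 0.0689]
tool_rot: [[-0.284, 0.959, 0.001], [0.959, 0.284, -0.0], [-0.0, 0.001, -1.0]]
force: [-0.1, 0.9, 5.2]
finger_gap: 0.0007
```

```bash
python3 -m inch '[[[0,0,0,0,0,1,0],[0,0,0,0,0,0,0]]]'|grep -E "pos|force";python3 -m inch '[[[0,0,0,0,0,1,0],[0,0,0,0,0,0,0]]]'|grep -E "pos|force"
```

```text
position: [0.4397, -0.0718, 0.068]
force: [0.9, 0.4, 4.9]
position: [0.4397, -0.0718, 0.067]
force: [-0.2, -0.4, 5.0]
```

```bash
python3 -m inch '[[[0,0,0,0,0,1,0],[0,0,0,0,0,0,0]]]'|grep -E "pos|force";python3 -m inch '[[[0,0,0,0,0,1,0],[0,0,0,0,0,0,0]]]'|grep -E "pos|force"
```

```text
position: [0.4398, -0.0718, 0.066]
force: [-0.7, 0.5, 5.2]
position: [0.4398, -0.0718, 0.065]
force: [-1.4, 1.1, 5.4]
```

```bash
python3 -m inch '[[[0,0,0,0,0,1,0],[0,0,0,0,0,0,0]]]'|grep -E "pos|force";python3 -m inch '[[[0,0,0,0,0,1,0],[0,0,0,0,0,0,0]]]'|grep -E "pos|force"
```

```text
position: [0.44, -0.0718, 0.0642]
force: [0.3, 0.3, 6.8]
position: [0.4404, -0.0718, 0.0634]
force: [0.8, 1.2, 7.4]
```

```bash
python3 -m inch '[[[0,0,0,0,0,1,0],[0,0,0,0,0,0,0]]]'|grep -E "pos|force";python3 -m inch '[[[0,0,0,0,0,1,0],[0,0,0,0,0,0,0]]]'|grep -E "pos|force"
```

```text
position: [0.4408, -0.0719, 0.0627]
force: [0.3, 1.0, 10.2]
position: [0.4412, -0.0719, 0.062]
force: [0.6, 1.5, 12.5]
```

```bash
python3 -m inch '[[[0,0,0,0,0,1,0],[0,0,0,0,0,0,0]]]'|grep -E "pos|force"
```

```text
position: [0.4414, -0.072, 0.0612]
force: [0.2, 2.5, 13.4]
```

```bash
python3 -m inch '[[[0,0,0,0,0,1,0],[0,0,0,0,0,0,0]]]'|grep -E "pos|force"
```

```text
position: [0.4417, -0.0721, 0.0605]
force: [1.4, 1.8, 16.9]
```

```bash
python3 -m inch '[[[0,0,0,0,0,0.5,0],[0,0,0,0,0,0,0],[0,0,0,0,0,0,0]]]'|grep -E "pos|force"
```

```text
position: [0.4419, -0.0721, 0.0602]
force: [1.6, 2.7, 16.5]
```

```bash
python3 -m inch '[[[0,0,0,0,0,0.7,0],[0,0,0,0,0,0,0]]]'|grep -E "pos|force"
```

```text
position: [0.4421, -0.0722, 0.0597]
force: [1.0, 3.1, 18.7]
```

Bite at about 18.7 N. Let go, and go to the free end of the block.

```bash
python3 -m inch '[[[0,0,0,0,0,-10,0],[0,0,0,0,0,-40,0],[0,0,0,0,0,-50,0],[0,0,0,0,0,0,0],[0,0,0,0,0,0,0]]]'|grep -E "pos|force"; python3 -m inch '[[[0,0,0,-16,43,0,0],[0,0,0,-16,43,0,0],[0,0,0,-16,44,0,0],[0,0,0,-16,44,0,0],[0,0,0,0,0,0,0]]]'|grep -E "pos|force"
python3 - <<'E'
from h import *
ims=[]
for n in("side","top"):
    c=ctrl.read_camera(n);p=ctrl.observe()["position"];a=np.radians(16.5)
    f=c["frame"];
    for dz in(0,.084):
        pass
    u=proj(c,[p[0],p[1],.076]);print(n,u)
    k=[u0 for d in ctrl.place_of(n,"block") for u0 in [(round(d["conf"],2),np.array(d["position"])[::-1]*[512,384],onz(c,d["position"],.064))]];print(k)
    for kk in ("lever_bar","cart"):print([(kk,d["conf"],np.array(d["position"])[::-1]*[512,384]) for d in ctrl.place_of(n,kk)])
    f=cv2.resize(f,None,fx=4,fy=4);v=(u*4).astype(int);cv2.drawMarker(f,tuple(int(i) for i in v),(255,0,255),0,14,1)
    x=max(v[0]-200,0);y=max(v[1]-280,0);ims.append(f[y:y+480,x:x+400])
cv2.imwrite("pics/c.png",np.hstack(ims))
E
```

```text
position: [0.4387, -0.0713, 0.1568]
force: [0.3, -0.3, -0.5]
position: [0.6255, -0.0834, 0.1538]
force: [-0.3, 0.4, -1.3]
side [268.36645272 228.00075519]
[(0.87, array([342.5792, 221.2992]), array([ 0.79733207, -0.19168132,  0.064     ])), (0.72, array([288.   , 223.488]), array([ 0.68105794, -0.09995797,  0.064     ])), (0.61, array([244.3776, 221.1072]), array([ 0.59840182, -0.01653352,  0.064     ])), (0.38, array([262.1952, 176.7936]), array([0.75239722, 0.07902924, 0.064     ]))]
[('lever_bar', 0.76, array([208.2816, 270.1824])), ('lever_bar', 0.39, array([169.1136, 237.888 ]))]
[('cart', 0.56, array([250.7776, 239.1936])), ('cart', 0.48, array([206.6944, 269.4912]))]
top [297.36713349 191.35194466]
[(0.95, array([270.592 , 199.4112]), array([ 0.60490546, -0.01610185,  0.064     ])), (0.8, array([214.6816, 129.4848]), array([0.78647669, 0.12107162, 0.064     ])), (0.69, array([319.7952, 110.4   ]), array([ 0.82953   , -0.14878194,  0.064     ])), (0.16, array([269.824 , 197.4144]), array([ 0.61001001, -0.01430179,  0.064     ]))]
[('lever_bar', 0.58, array([298.7008, 265.6896])), ('lever_bar', 0.36, array([350.0032, 225.9072]))]
[('cart', 0.58, array([270.592 , 200.9856]))]
```

View pics/c.png

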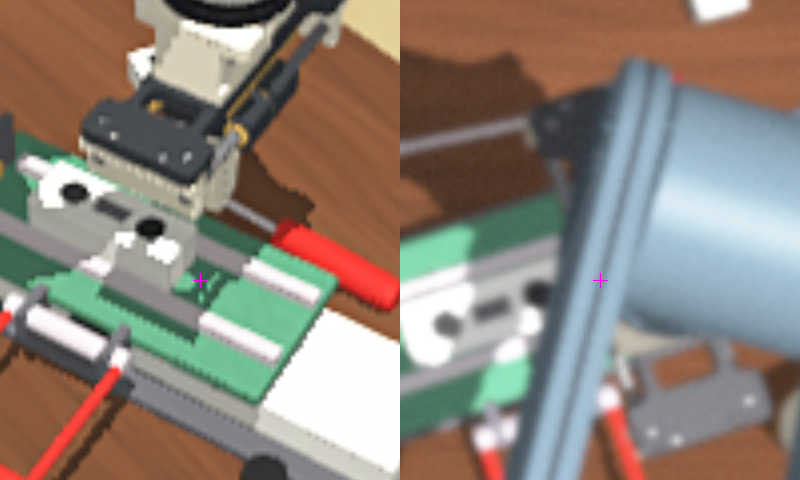

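The marker (200,280), the point under the tool, lies mid-channel about 20 mm clear of the block's end face, and the lever stays down. Descending.

```bash
python3 -m inch '[[[0,0,0,0,0,40,0],[0,0,0,0,0,30,0],[0,0,0,0,0,6,0],[0,0,0,0,0,0,0]]]'|grep -E "pos|force"; python3 -m inch '[[[0,0,0,4,0,0,0],[0,0,0,4,0,0,0],[0,0,0,3,0,0,0],[0,0,0,0,0,0,0]]]'|grep -E "pos|force"
```

```text
position: [0.6247, -0.0836, 0.0821]
force: [-0.4, 0.2, 0.7]
position: [0.6221, -0.0733, 0.0823]
force: [0.4, -2.7, 2.1]
```

```bash
python3 -m inch '[[[0,0,0,4,0,0,0],[0,0,0,4,0,0,0],[0,0,0,4,0,0,0],[0,0,0,4,0,0,0],[0,0,0,0,0,0,0]]]'|grep -E "pos|force"; python3 -m inch '[[[0,0,0,3,0,0,0],[0,0,0,3,0,0,0],[0,0,0,3,0,0,0],[0,0,0,0,0,0,0]]]'|grep -E "pos|force"
```

```text
position: [0.6177, -0.0581, 0.0822]
force: [1.8, -4.0, 3.6]
position: [0.6151, -0.0496, 0.0821]
force: [1.3, -4.8, 3.7]
```

```bash
python3 -m inch '[[[0,0,0,2,0,0,0],[0,0,0,0,0,0,0]]]'|grep -E "pos|force"; python3 -m inch '[[[0,0,0,2,0,0,0],[0,0,0,0,0,0,0]]]'|grep -E "pos|force"
```

```text
position: [0.6145, -0.0478, 0.0821]
force: [2.2, -4.6, 5.0]
position: [0.614, -0.0459, 0.0821]
force: [1.8, -5.3, 4.3]
```

```bash
python3 -m inch '[[[0,0,0,2,0,0,0],[0,0,0,0,0,0,0]]]'|grep -E "pos|force"; python3 -m inch '[[[0,0,0,2,0,0,0],[0,0,0,0,0,0,0]]]'|grep -E "pos|force"
```

```text
position: [0.6134, -0.044, 0.0821]
force: [1.5, -4.9, 4.5]
position: [0.6128, -0.0421, 0.0821]
force: [2.0, -5.4, 3.4]
```

```bash
python3 -m inch '[[[0,0,0,2,0,0,0],[0,0,0,0,0,0,0]]]'|grep -E "pos|force"; python3 -m inch '[[[0,0,0,2,0,0,0],[0,0,0,0,0,0,0]]]'|grep -E "pos|force"
```

```text
position: [0.6123, -0.0402, 0.0821]
force: [1.9, -5.9, 5.9]
position: [0.6117, -0.0382, 0.0821]
force: [2.2, -4.3, 4.7]
```

```bash
python3 -m inch '[[[0,0,0,2,0,0,0],[0,0,0,0,0,0,0]]]'|grep -E "pos|force"; python3 -m inch '[[[0,0,0,1.5,0,0,0],[0,0,0,0,0,0,0]]]'|grep -E "pos|force"
```

```text
position: [0.6114, -0.0374, 0.0821]
force: [2.9, -9.0, 4.0]
position: [0.6115, -0.0372, 0.0821]
force: [3.2, -11.9, 2.3]
```

```bash
python3 -m inch '[[[0,0,0,1.3,0,0,0],[0,0,0,0,0,0,0],[0,0,0,0,0,0,0]]]'|grep -E "pos|force"; python3 -m inch '[[[0,0,0,0,0,0,0],[0,0,0,0,0,0,0],[0,0,0,0,0,0,0]]]'|grep -E "pos|force"
```

```text
position: [0.6115, -0.0371, 0.0822]
force: [3.7, -14.9, 0.4]
position: [0.6115, -0.0371, 0.0822]
force: [4.2, -15.5, 1.3]
```

```bash
python3 -m inch '[[[0,0,0,-6,0,0,0],[0,0,0,-10,0,0,0],[0,0,0,0,0,-40,0],[0,0,0,0,0,-45,0],[0,0,0,0,0,0,40]]]'|grep -E "pos|force"; python3 -m inch '[[[0,0,0,30,-30,-10,40],[0,0,0,0,0,0,40]]]'|grep -E "pos|force"
python3 - <<'E'
from h import *
C={n:ctrl.read_camera(n) for n in("side","top")}
for n,c in C.items():
    for k,z in(("lever_bar",.054),("block",.064),("cart",0)):
        for d in ctrl.place_of(n,k):print(n,k,round(d["conf"],2),np.array(d["position"])[::-1]*[512,384],onz(c,d["position"],z))
c=C["side"];f=c["frame"][150:310,140:340];f=cv2.resize(f,None,fx=4,fy=4)[:560,:]
for P in([.437,-.0725,.054],):
    u=((proj(c,P)-[140,150])*4).astype(int);cv2.drawMarker(f,(int(u[0]),int(u[1])),(255,0,255),0,12,1)
cv2.imwrite("pics/d.png",f)
E
```

```text
position: [0.6161, -0.0482, 0.1701]
force: [-0.0, 0.5, -1.3]
position: [0.5741, -0.0262, 0.1756]
force: [0.6, 0.1, 0.4]
side lever_bar 0.72 [209.8176 271.9872] [ 0.43497874 -0.07626918  0.054     ]
side block 0.92 [234.0864 218.9952] [0.58227165 0.00747523 0.064     ]
side block 0.8 [342.6816 222.1056] [ 0.79531444 -0.19365827  0.064     ]
side block 0.76 [264.6016 174.2976] [0.76535763 0.0822778  0.064     ]
top lever_bar 0.66 [297.216  265.9968] [ 0.43431916 -0.07944849  0.054     ]
top block 0.88 [321.9968 109.7856] [ 0.83099385 -0.15449575  0.064     ]
top block 0.79 [215.296  130.2912] [0.78437436 0.11955907 0.064     ]
top block 0.62 [280.8832 151.9104] [ 0.72507652 -0.04578191  0.064     ]
```

View pics/d.png

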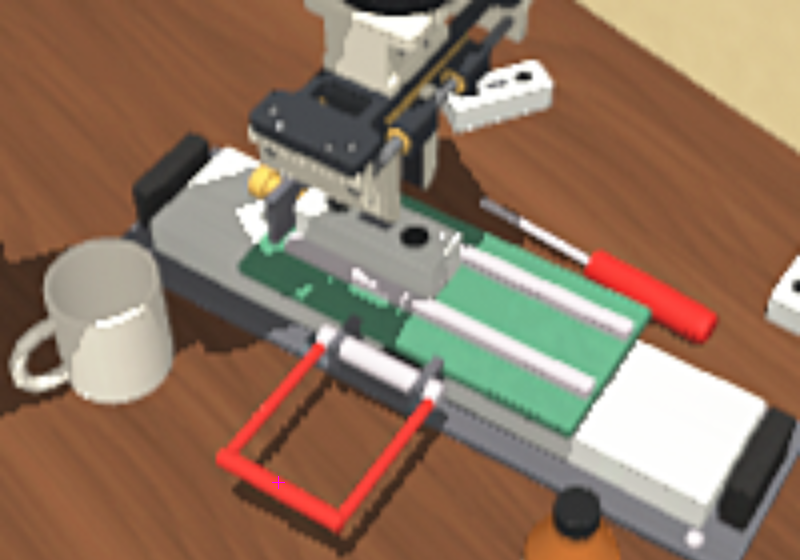

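The block sits against the screw side and the lever is down, with the bar's middle at about (282,490), close to my marker. Now over the bar with open jaws.

```bash
python3 -m inch '[[[0,0,0,-2,-49,0,40],[0,0,0,-3,-49,0,40],[0,0,0,-3,-48,0,40],[0,0,0,0,0,40,40],[0,0,0,0,0,0,40]]]'; python3 - <<'E'
from h import *
from bench import ctrl
p=ctrl.observe()["position"];d=np.array([.436,-.075,.036])-p;R=ctrl.observe()["tool_rot"];print(p,np.array(R).T@d*1000)
E
```

```text
time_s: 24.58
position: [0.4372, -0.0767, 0.1348]
tool_rot: [[-0.283, 0.959, -0.004], [0.959, 0.283, 0.002], [0.003, -0.004, -1.0]]
force: [-0.9, 0.2, 0.7]
finger_gap: 0.0401
[ 0.43715584 -0.07669813  0.13483808] [ 1.63587571 -0.26976972 98.84552118]
```

```bash
python3 -m inch '[[[0,0,0,1,0,40,40],[0,0,0,0,0,40,40],[0,0,0,0,0,18,40],[0,0,0,0,0,0,40]]]'|grep -E "pos|force"; python3 -m inch '[[[0,0,0,0,0,0,26],[0,0,0,0,0,0,18],[0,0,0,0,0,0,14]]]'|grep -E "pos|force|gap"
```

```text
position: [0.4391, -0.076, 0.0381]
force: [0.2, -0.1, 0.3]
position: [0.4347, -0.0777, 0.0392]
force: [-20.1, -14.1, 14.7]
finger_gap: 0.0161
```

The jaws close off-centre (bar further out), so I'll open and shift 5 mm outward.

```bash
python3 -m inch '[[[0,0,0,0,0,0,26],[0,0,0,0,-5,0,26],[0,0,0,0,0,0,26]]]'|grep -E "pos|force"; python3 -m inch '[[[0,0,0,0,0,0,18],[0,0,0,0,0,0,14],[0,0,0,0,0,0,14]]]'|grep -E "pos|force|gap"
```

```text
position: [0.4342, -0.0777, 0.039]
force: [0.2, -0.6, -0.4]
position: [0.4333, -0.0777, 0.0384]
force: [-4.0, -2.7, 3.7]
finger_gap: 0.0141
```

```bash
python3 -m inch '[[[0,0,0,0,-1,0,0],[0,0,0,0,0,0,0],[0,0,0,0,0,0,0]]]'|grep -E "pos|force|gap"; python3 -m inch '[[[0,0,0,0,0,-4,0],[0,0,0,0,0,-4,0],[0,0,0,0,0.3,-5,0],[0,0,0,0,0.5,-5,0],[0,0,0,0,0,0,0]]]'|grep -E "pos|force|gap"
```

```text
position: [0.4321, -0.0781, 0.0384]
force: [-4.8, -3.0, 5.0]
finger_gap: 0.0114
position: [0.4337, -0.0773, 0.057]
force: [-2.8, 0.6, -0.9]
finger_gap: 0.0111
```

```bash
python3 -m inch '[[[0,0,0,0,1,-8,0],[0,0,0,0,2.2,-8,0],[0,0,0,0,3,-8,0],[0,0,0,0,3.5,-7.5,0],[0,0,0,0,3.7,-7.5,0]]]'|grep -E "pos|force|gap"; python3 -m inch '[[[0,0,0,0,5,-7.5,0],[0,0,0,0,5.2,-7.5,0],[0,0,0,0,0,0,0]]]'|grep -E "pos|force|gap"
```

```text
position: [0.4463, -0.0736, 0.0958]
force: [-1.6, 1.3, -9.7]
finger_gap: 0.0114
position: [0.4566, -0.0713, 0.1117]
force: [-6.3, 1.0, 1.3]
finger_gap: 0.0109
```

```bash
python3 -m inch '[[[0,0,0,0,4.5,-5,0],[0,0,0,0,4.8,-5,0],[0,0,0,0,5,-4.5,0],[0,0,0,0,0,0,0]]]'|grep -E "pos|force|gap"; python3 - <<'E'
from h import *
C={n:ctrl.read_camera(n) for n in("side","top")}
p=ctrl.observe();p=p["position"]+.0188*np.array([0,0,1]);print("bar~",p,"h",p[2]-.058,"t",1-np.arcsin((p[2]-.058)/.11))
E
```

```text
position: [0.4692, -0.0675, 0.126]
force: [-8.7, -1.9, 1.9]
finger_gap: 0.0112
bar~ [ 0.46920535 -0.06745567  0.14483151] h 0.08683151266225764 t 0.0902058427713972
```

```bash
python3 -m inch '[[[0,0,0,0,3.5,-3,0],[0,0,0,0,0,0,0],[0,0,0,0,0,0,20],[0,0,0,0,0,0,36],[0,0,0,0,0,0,36]]]'|grep -E "pos|force|gap"; python3 -m inch '[[[0,0,0,0,0,-15,36],[0,0,0,0,0,-25,36],[0,0,0,0,0,-40,36],[0,0,0,0,0,-30,36]]]'|grep -E "pos|force|gap"
python3 -m inch '[[[0,0,0,45,0,0,36],[0,0,0,45,0,0,36],[0,0,0,45,0,0,36],[0,0,0,45,0,0,36],[0,0,0,0,0,0,36]]]'|grep -E "time|pos|force|gap"
sed -i 's/\[\.612.*0,0\],loss/[.61,-.025,.288,.1,.05,0],loss/' m.py; python3 m.py; python3 - <<'E'
from h import *
ims=[]
for n,s in(("side",(150,110)),("top",(150,160))):
    c=ctrl.read_camera(n);y,x=s;ims.append(cv2.resize(c["frame"][y:y+150,x:x+200],(400,300)))
cv2.imwrite("pics/e.png",np.hstack(ims))
E
```

```text
position: [0.475, -0.0663, 0.129]
force: [-0.5, -0.4, 0.4]
finger_gap: 0.0339
position: [0.4742, -0.066, 0.2409]
force: [-0.5, -0.2, -0.6]
finger_gap: 0.0361
time_s: 30.55
position: [0.4217, 0.109, 0.2392]
force: [0.7, 0.5, 0.4]
finger_gap: 0.0359
track 0.96 ((562.3739624023438, -42.642791748046875), (233.52081298828125, 506.90625), 16.387842178344727)
track 0.62 ((556.9971923828125, -32.34019470214844), (229.3899383544922, 298.0322265625), 16.595821380615234)
block 0.84 ((786.458740234375, 119.01458740234375), (29.59175682067871, 79.9479751586914), 70.48209381103516)
block 0.79 ((822.6802978515625, -150.31246948242188), (81.218505859375, 34.20547103881836), 15.471380233764648)
block 0.67 ((595.8178100585938, 23.17584991455078), (40.4140739440918, 110.02172088623047), 17.933948516845703)
[ 0.6101 -0.0237  0.295   0.1009  0.0492  0.    ]
side track [-1.3 -1.2]
top track [-0.1 -1. ]
side cart [2.6 0.5]
top cart [-0.8  1.5]
side lever_bar [-1.6  1.2]
top lever_bar [-2.  -3.4]
side lever_hinge [2.3 1.1]
top lever_hinge [1.6 0. ]
side block [-2.5  2.9]
top block [ 0.6 -0.2]
side stop [0.  1.9]
top stop [-2.5 -1.2]
lever_bar [ 0.4728 -0.0654  0.1441]
block [0.5958 0.0234 0.064 ]
stop [0.5769 0.0853 0.064 ]
```

View pics/e.png

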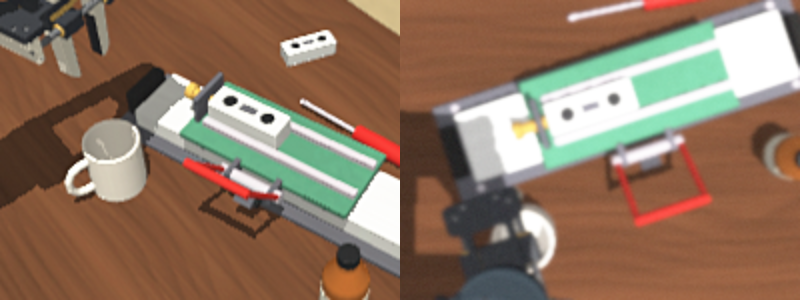

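The lever is up (t ≈ 0.10), the block is at the screw, the cart is in place and the arm is clear. Handing in.

```bash
python3 -c "from bench import ctrl;print(ctrl.job_done())"
```

```text
the job is handed in; nothing more can be done
None
```

I did all three steps in order and handed the job in; no verdict is reported. The run stood at about 31 s of the 70 s.

1. **Brake on:** I pressed the lever bar down to about 18.7 N, where the brake bit, and let go. In the later pictures it stayed down.
2. **Block home:** I slid the block to the screw and held it for about 0.75 s with roughly 15–16 N at the tool. Sliding friction was about 5 N, so about 10 N reached the screw.
3. **Brake off:** I gripped the bar, raised the lever, let go and moved the arm clear.

**Last checks:**
- **Lever:** the camera fit put it at about t = 0.10, inside the 0.25 limit.
- **Block:** its centre was about 65 mm from the end plate's face, inside the 57.5–73.5 mm range.
- **Cart:** it was at its start place within the fit's accuracy of about 2 mm.
- **Rest:** the tool force read about zero. The mug and bottle looked untouched; the screwdriver was only partly in the last picture.

**What went wrong on the way:**
- My first push on the bar was off-centre, so I lifted and re-placed the fingers.
- The first grip to raise the lever was also off-centre. It pulled about 20 N sideways (about 29 N in all, above the 25 N you asked for) before I opened and shifted 5 mm. I don't know how hard the pad pressed on the rail at that moment.

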